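# Free the jammed mixing paddle and bolt it into its carrying rack

### The arm

A 7-joint arm with a two-finger parallel gripper is mounted at the origin on the work surface. World frame = base frame: x ahead of the robot, y to its left, z up, the work surface at z = 0. Lengths are in m, angles in rad, forces in N, time in s.
With the tool pointing down it reaches from about 0.35 to 0.9 m from the base axis. Payload 7.2 kg.
Tool frame: the origin (TCP) lies midway between the tips of the shut fingers; the grasp point (between the pads) lies 19 mm behind it; z points along the fingers, y is the direction in which the jaws open and shut (so a half turn about z gives the same grasp; the last joint's range is limited). The gripper opens to 85 mm and grips with 20 to 120 N. Pads are 22 mm wide; open, the fingers measure 114 mm over their backs; the gripper's body (76 mm by 85 mm) begins 54 mm behind the grasp point. The pads swing forward as they close: fully open they stand 13 mm farther back than shut.
Start: joints at [-1.35, 0.411, -0.013, 1.596, 0.006, 1.134, -0.082], TCP at [0.178, 0.599, 0.231] pointing down, gripper open.
Joint ranges: [-2.95, 2.95], [-0.29, 1.99], [-1.47, 1.44], [0.14, 2.54], [-1.03, 4.17], [0.13, 1.85], [-2.86, 2.86]. Speed limits (rad/s): [2.39, 2.39, 3.01, 3.01, 3.14, 3.14, 3.14].

### API

Orientations are given as a 3x3 rotation matrix whose columns are the frame's x, y, z axes.
In Python, from workcell import observe, camera, get_calibration, close_job gives the robot as it stands.
- The arm moves only by the shell command python3 -m handwheel 'ROWS'. ROWS is JSON, a list of rows, each a list of 3 entries, a list of its own where there are three numbers: the shift along the tool's x, y, z in cm, then the turn about the tool's z in degrees, then the finger opening in cm, from 0 to 8.54. A call has 1 to 10 rows; each row shifts and turns the commanded pose from where the row before left it, along the tool's axes as they then stand; what a row does not reach is not made up. A row lasts 1/8 s, in which the tool goes at most 62.5 mm and 10.7 degrees, less where a joint would pass 70% of its speed; a pose out of reach is approached as far as the arm can. A call with a gripper value outside its range is refused whole. The fingers move at their own pace and stop on an object; the grip force is fixed at half the most. Time passes only in rows, so rows that do not move let the fingers close. It gives the time, the measured TCP pose, the force and the opening at its end, in the units of the state.
- observe(): the state, without advancing time (a new reading comes with each control period).
- camera(name): name is "scene" or "top" or "wrist"; returns the picture (420x560x3 uint8, red, green, blue); there is no depth.
- get_calibration(name): a dict with "camera_matrix" (3x3 intrinsics, pixels), "R" (3x3) and "t" (3): a world point X has camera coordinates R X + t; the wrist camera has in their place "mount" (4x4, takes a point from camera to tool coordinates, whose origin is the TCP and whose axes are the flange's). Camera axes: x right, y down, z forward; pixel columns grow to the right and rows downward; lengths in m; the calibration is good to about 2 mm. A picture is of the moment at which its call begins: read the wrist's pose just before it. get_calibration takes no time and is no camera call.
- close_job(): hands the job in, once; it reports no verdict.
The state is a dict: "clock": time; "joint_positions": joint angles; "qd": joint speeds; "joint_torque": joint torques, N m; "tool_pos": TCP position; "tcp_rot": TCP orientation; "wrist_force": force on the tool from outside, world axes, zero at the start; "torque": the same for the moment, N m; "gripper_width": finger opening in m.
Only numpy, scipy, OpenCV 4.12 (cv2) and the standard library are available. Lean on these libraries where they do the work, as an engineer would, in place of code of your own. Each camera call takes 0.05 s, during which the arm holds its last target.

### The job

The red mixing paddle is jammed in the bench mixer's socket: hold it by the blade, rock it from side to side until it comes loose and draw it out without wrenching at it, then lay it flat on the blue mat and let go. Pick it up again by its steel neck, lay it in the carrying rack with the red blade down in the white walled bay and the foot end at the open end, and push the bolt all the way across over the blade into the brass keeper. Leave the steel bowl and the spatula where they are.

Things in the scene. Friction and masses are not known exactly. Their poses are not given: they have to be found in the camera images.
- mixer: Bench mixer, fixed. Origin: on the table top, straight under the centre of the paddle's jammed foot. x axis points from the socket mouth into the machine, z up. The socket is a level pocket open towards -x, floor 58 mm above the table. Behind x = 30 mm stands the white motor housing, 215 mm high
- mixer_mouth (a point): Middle of the socket mouth (mixer x = -46 mm), 69 mm above the table. The paddle turns level about its foot, up to about 0.23 rad to each side, where it comes against a solid stop. Once loose it is drawn out along the mixer's -x. Wrenching is more than 200 N of contact between paddle and mixer: about 30 N sideways at the blade against the stop
- mixer_cover (a point): Front edge of the clear cover over the socket, on its top, at mixer x = -75 mm, 88.5 mm above the table; cover 7 mm thick, 120 mm wide. Under it the paddle cannot be lifted and the neck cannot be gripped; only the blade sticks out
- mixer_pads (a point): Midway between two stiff black pads in the socket (mixer x = -36 to -14.5 mm). They close on the neck in front of the wider foot and block a pull. Pressed by the neck, each slides outward (20 N there, 5 N at the blade) and stays. Both must go back 6 of their 7 mm (rock about 0.2 rad each way); 0 to 2 mm is gone at the start. Feel with a 10 to 15 N pull if it is free, else rock further
- pad_l (a joint): How far the stiff black pad on the mixer's +y side is pushed back, in m, 0 to 0.007; starts at 0 to 0.002
- pad_r (a joint): The same for the pad on the mixer's -y side
- paddle_mid (a point): Mixing paddle, 0.32 kg, 190 mm long, 22 mm thick; this point: mid-length, half-way up. x axis from blade to foot, z up. Red blade 44 mm wide, x -95 to -15 mm; steel neck 16 mm wide, x -15 to 75; foot an upright steel disc, 28 mm diameter, centred at x = 81. Balances near x = 5. Starts jammed in the mixer foot first, axes parallel to the mixer's, 69 mm above the table
- paddle_blade (a point): Middle of the red blade, half-way up (x = -55 mm on the paddle); width to grip 44 mm across y
- paddle_neck (a point): Place to grip on the steel neck, half-way up (x = 10 mm on the paddle); width to grip 16 mm across y
- paddle_foot (a point): Centre of the round foot, half-way up (x = 81 mm on the paddle)
- paddle: The same paddle; origin under its mid-length, on its underside; same axes
- mat: Blue mat, fixed, 160 mm (its x) by 210 mm (its y), 4 mm thick. Origin: centre of its underside, on the table
- rack_bed (a point): Where the paddle's mid-length, half-way-up point belongs in the fixed carrying rack, 21 mm above the table. Rack axes: x along the bed (blade bay to -x, foot to +x), y across towards the bolt's knob, z up. Base plate 10 mm thick, x -112 to 112, y -55 to 145 mm. Foot stop at x = 100 mm, 30 mm high. Beside the neck the plate is clear for fingers
- rack_bay (a point): Middle of the blade bay at the height of its wall tops, 36 mm above the table (rack x = -60 mm). White walls, 26 mm above the plate, inner faces at rack y = -26 and 26 mm and x = -99 mm, open at x = -22 mm. The blade sinks below the wall tops, so it cannot be held by the blade here
- rack_keeper (a point): Middle of the brass keeper (rack y -52 to -36 mm, x -72 to -48 mm) at the bolt's height, 43 mm above the table. Keeper and the two steel bolt guides (rack y 36 to 46 and 126 to 136 mm, same x) are 53 mm high above the table
- bolt (a joint): Barrel bolt on the rack, 10 mm steel rod 43 mm above the table at rack x = -60 mm; value in m, 0 = fully drawn back, 0.074 = fully home in the keeper, where it stops. It grows as the knob moves along the rack's -y. Friction about 3 N; it stays where it is left
- bolt_knob (a point): Yellow upright knob on the bolt, 16 mm diameter, reaching from 45 to 90 mm above the table; this point is on its axis 70 mm above the table. It travels 74 mm from rack y = 113 to 39 mm
- bowl: Bystander, leave alone: steel mixing bowl, 170 mm wide, 65 mm high. Origin under its middle
- spatula: Bystander, leave alone: long kitchen spatula lying flat. Origin under its middle
Not all that is in view belongs to the job. There is more than one size of the paddle; the job needs the larger.

How it is judged:
On the way, in this order (a step that is already met when the one before it is completed fails the run):
1. both pads are rocked back at least 4 mm while the foot is still in its seat (value of joint each of pad_l, pad_r above 0.004 m and x of paddle_foot in the frame of mixer above -0.008 m), for 0.05 s.
2. the paddle is drawn right out of the socket (foot at least 75 mm from where it was jammed) (x of paddle_foot in the frame of mixer below -0.075 m), for 0.1 s.
3. the paddle lies flat on the mat, its middle over the mat, let go and still (x of paddle_mid in the frame of mat between -0.08 and 0.08 m and y of paddle_mid in the frame of mat between -0.105 and 0.105 m and height (world z) of paddle_mid below 0.019 m and contact force between the fingers and paddle below 0.1 N and linear speed of paddle below 0.03 m/s), for 0.2 s.
4. the paddle lies down in the rack, blade in the bay, let go (x of paddle_mid in the frame of rack_bed between -0.01 and 0.01 m and y of paddle_mid in the frame of rack_bed between -0.007 and 0.007 m and z of paddle_mid in the frame of rack_bed between -0.004 and 0.004 m and x of paddle_foot in the frame of rack_bed between 0.07 and 0.092 m and y of paddle_foot in the frame of rack_bed between -0.01 and 0.01 m and contact force between the fingers and paddle below 0.1 N and linear speed of paddle below 0.03 m/s), for 0.2 s.
At the end, for the whole second after the job is handed in: The paddle lies in the rack, blade in the bay: its middle within 10 mm along, 7 mm across and 4 mm in height of rack_bed, its foot to +x and within 10 mm of the centre line, at rest and let go; the bolt is at least 69 mm across (of 74) (all of step 4 and value of joint bolt above 0.069 m); the robot touches nothing.
It fails at once if the paddle is wrenched (more than 200 N between it and the mixer) (contact force between paddle and mixer above 200 N).
It fails at once if a bystander (bowl or spatula) is moved more than 30 mm (distance of any of bowl, spatula from where it was at the start of the episode above 0.03 m).
It also fails if it takes over 67 s, if anything falls off the work surface, if the arm or the gripper's body presses on something with over 40 N, if the wrist force passes 120 N, or if a joint passes its speed limit or range.

## Working session

There is one attempt and no reset: what is moved stays moved. The work goes in short steps, Python scripts to look and compute and a shell command to move; the robot and the scene stay as the last step left them, time stands still between calls to the robot, and variables do not carry over. Pictures are saved under pics/ and viewed, and the job is handed in when it is done.

```bash
ls; mkdir -p pics; python3 - <<'E'
from workcell import observe,camera,get_calibration
import cv2,json
s=observe();print(s)
for n in("scene","top","wrist"):
    im=camera(n);cv2.imwrite(f"pics/{n}0.png",im[:,:,::-1]);
    print(n,get_calibration(n))
E
```

```text
pics
{'clock': 0.0, 'joint_positions': array([-1.35018999,  0.41193341, -0.01270276,  1.59703365,  0.00562861,
        1.1342987 , -0.08219312]), 'qd': array([-0.00037188,  0.00067865, -0.00291565, -0.00175062, -0.00076828,
        0.00082718,  0.00085755]), 'joint_torque': array([-1.50549873e-03, -6.00619268e+01,  6.81650788e-01, -2.99415690e+01,
        1.38788600e-02,  1.04267558e-02, -2.54137967e-05]), 'tool_pos': array([0.17791896, 0.598629  , 0.23043651]), 'tcp_rot': array([[-9.58594542e-01,  2.84774295e-01, -3.24984740e-04],
       [ 2.84774444e-01,  9.58593209e-01, -1.60490484e-03],
       [-1.45507481e-04, -1.63100037e-03, -9.99998659e-01]]), 'wrist_force': array([0.19308713, 0.8672167 , 0.18821224]), 'torque': array([ 0.03767893, -0.00416896, -0.00159598]), 'gripper_width': 0.0854512193264142}
scene {'camera_matrix': array([[491.4962377 ,   0.        , 279.08353349],
       [  0.        , 491.4962377 , 208.20751142],
       [  0.        ,   0.        ,   1.        ]]), 'R': array([[ 0.5564239 ,  0.83070241,  0.01805395],
       [ 0.47694078, -0.30152308, -0.82559755],
     
[... 341 characters left out ...]
      [-9.93368459e-01,  2.77319070e-02, -1.11579772e-01],
       [ 1.11630454e-01,  2.81341024e-04, -9.93749748e-01]]), 't': array([0.0520306 , 0.49493873, 1.35925723])}
wrist {'camera_matrix': array([[299.92604047,   0.        , 277.1696733 ],
       [  0.        , 299.92604047, 210.13093186],
       [  0.        ,   0.        ,   1.        ]]), 'mount': array([[ 1.05641281e-04, -9.56656055e-01, -2.91220158e-01,
         7.61618536e-02],
       [ 9.99999920e-01,  2.13547218e-04, -3.38747041e-04,
        -6.19911238e-04],
       [ 3.86253663e-04, -2.91220099e-01,  9.56656001e-01,
        -1.42507399e-01],
       [ 0.00000000e+00,  0.00000000e+00,  0.00000000e+00,
         1.00000000e+00]])}
```

View pics/scene0.png

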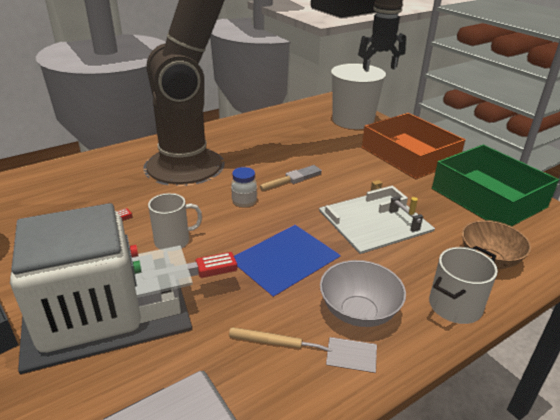

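View pics/top0.png

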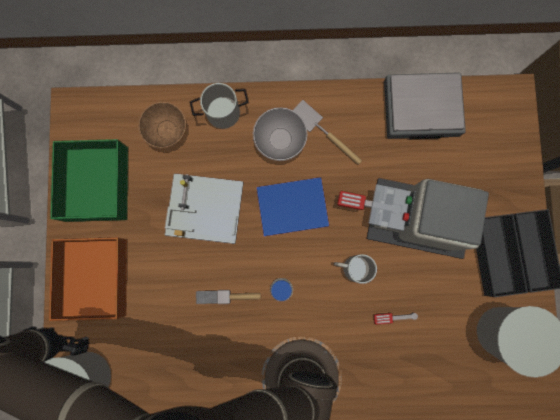

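View pics/wrist0.png

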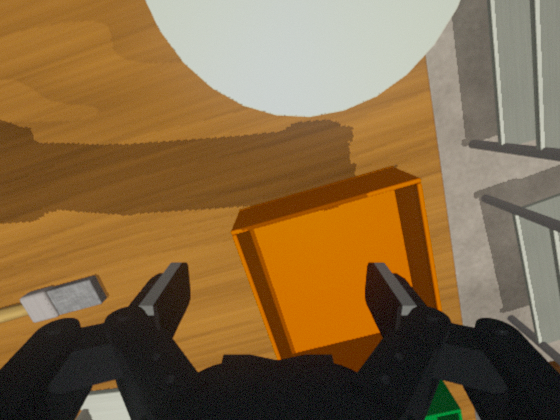

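The big red paddle sits in the mixer (top ≈ 351,200). A smaller one lies loose at top ≈ 395,318, so the one in the mixer is meant. Next I enlarge crops to confirm and measure.

```bash
python3 - <<'E'
import cv2
t=cv2.imread("pics/top0.png")
cv2.imwrite("pics/c1.png",cv2.resize(t[165:265,320:500],None,fx=4.4,fy=4.4,interpolation=cv2.INTER_CUBIC))
cv2.imwrite("pics/c2.png",cv2.resize(t[165:255,155:340],None,fx=4,fy=4,interpolation=cv2.INTER_CUBIC))
s=cv2.imread("pics/scene0.png")
cv2.imwrite("pics/c3.png",cv2.resize(s[170:260,310:440],None,fx=6,fy=6,interpolation=cv2.INTER_CUBIC))
cv2.imwrite("pics/c4.png",cv2.resize(s[190:370,0:250],None,fx=3.2,fy=3.2,interpolation=cv2.INTER_CUBIC))
E
```

```text
(no output)
```

View pics/c1.png

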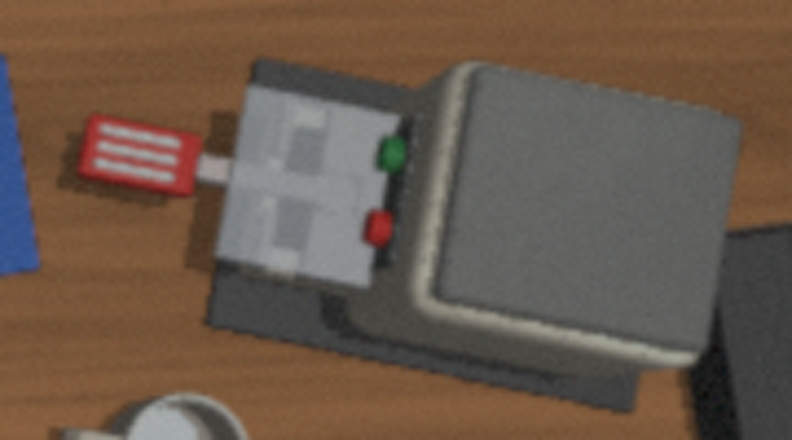

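View pics/c2.png

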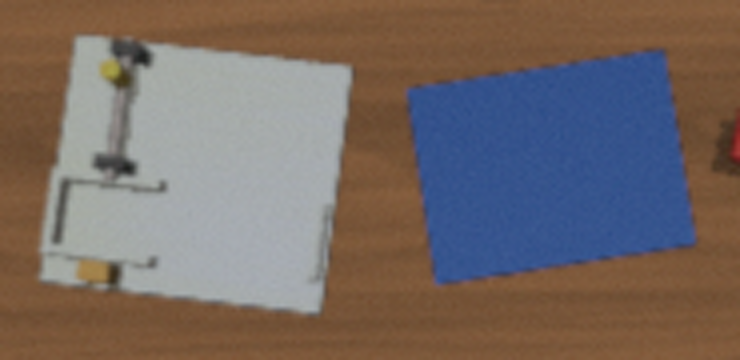

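View pics/c3.png

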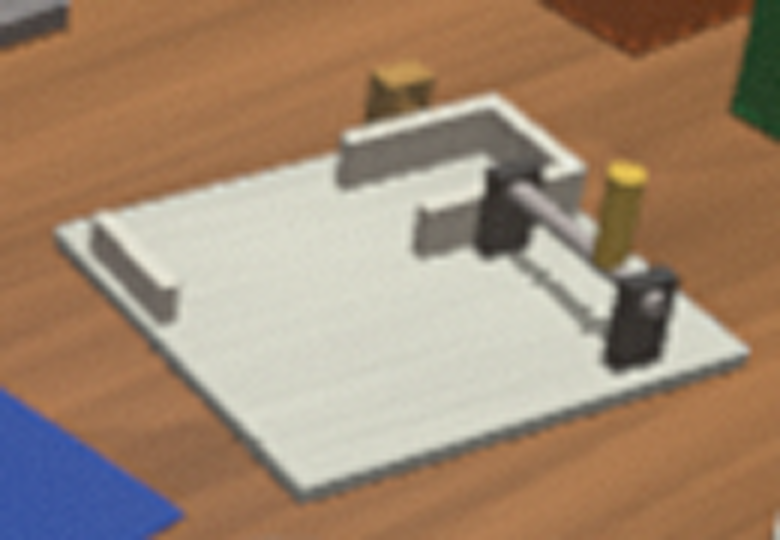

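View pics/c4.png

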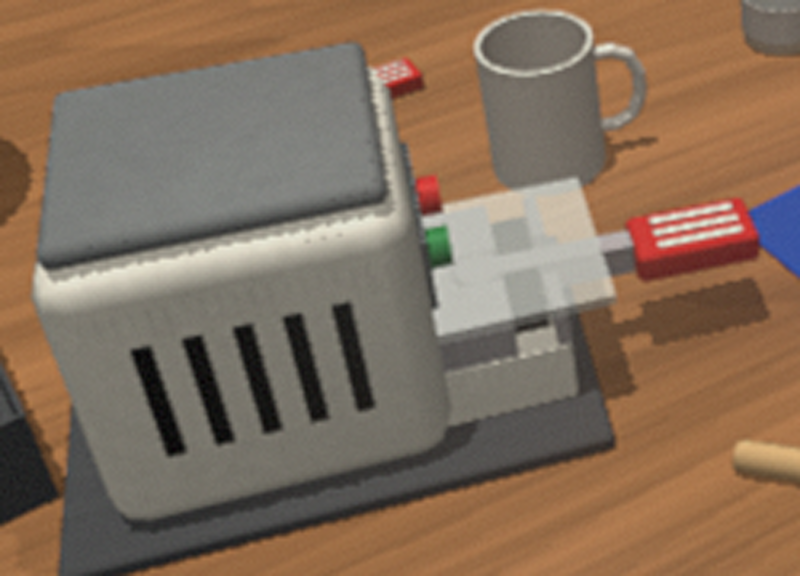

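```bash
cat > h.py <<'E'
import numpy as np
from workcell import observe,camera,get_calibration
def ray(cam,u,v,z):
    c=get_calibration(cam);K=c["camera_matrix"];R=c["R"];t=c["t"]
    d=R.T@np.linalg.solve(K,[u,v,1.]);o=-R.T@t
    return o+d*(z-o[2])/d[2]
def proj(cam,X):
    c=get_calibration(cam);p=c["camera_matrix"]@(c["R"]@np.array(X)+c["t"]);return p[:2]/p[2]
E
python3 - <<'E'
from h import *
np.set_printoptions(precision=4,suppress=True)
def show(n,pts,f,o,z,cam="top"):
    P=np.array([ray(cam,o[0]+(u-.0)/f,o[1]+v/f,z) for u,v in pts]);print(n,P[:,:2].tolist() if 0 else P[:,:2].round(4).tolist(),"c",P.mean(0)[:2]);
    if len(P)==4: print("  sides",[round(float(np.linalg.norm(P[i]-P[(i+1)%4])),4) for i in range(4)], "dir01",np.degrees(np.arctan2(*(P[1]-P[0])[[1,0]])),"dir32",np.degrees(np.arctan2(*(P[2]-P[3])[[1,0]])))
    return P
o1=(320,165);o2=(155,165)
show("blade",[(92,115),(204,130),(190,195),(78,178)],4.4,o1,.080)
show("cover front",[(250,85),(218,258)],4.4,o1,.0885)
show("mat",[(408,88),(664,50),(695,243),(437,284)],4,o2,.004)
show("rack",[(76,36),(352,67),(321,313),(40,280)],4,o2,.010)
show("knob",[(110,70)],4,o2,.09)
show("keeper",[(97,270)],4,o2,.053)
os=(310,170)
show("knobS",[(626,172)],6,os,.09,"scene")
show("rackS",[(748,352),(303,495),(57,232)],6,os,.01,"scene")
show("keeperS",[(402,73)],6,os,.053,"scene")
show("bladeS",[(632,222),(742,200),(757,230),(640,262)],3.2,(0,190),.08,"scene")
show("coverS",[(575,180),(614,297)],3.2,(0,190),.0885,"scene")
E
```

```text
blade [[0.5605, -0.1354], [0.5479, -0.212], [0.5031, -0.2002], [0.517, -0.124]] c [ 0.5321 -0.1679]
  sides [0.0775, 0.0463, 0.0774, 0.0449] dir01 -99.35061653415045 dir32 -100.33080311203561
cover front [[0.5768, -0.2433], [0.4585, -0.2156]] c [ 0.5177 -0.2295]
mat [[0.594, 0.123], [0.6192, -0.0833], [0.4629, -0.1022], [0.436, 0.1033]] c [0.528  0.0102]
  sides [0.2078, 0.1574, 0.2072, 0.1592] dir01 -83.04740825271212 dir32 -82.5443926688618
rack [[0.6427, 0.3879], [0.6112, 0.1671], [0.4153, 0.1949], [0.4475, 0.4163]] c [0.5292 0.2915]
  sides [0.2231, 0.1979, 0.2238, 0.1972] dir01 -98.10806856665556 dir32 -98.26828517986104
knob [[0.5986, 0.3422]] c [0.5986 0.3422]
keeper [[0.4507, 0.361]] c [0.4507 0.361 ]
knobS [[0.6021, 0.3418]] c [0.6021 0.3418]
rackS [[0.6481, 0.3856], [0.6182, 0.1646], [0.4222, 0.1948]] c [0.5628 0.2484]
keeperS [[0.4531, 0.3644]] c [0.4531 0.3644]
bladeS [[0.5132, -0.199], [0.5319, -0.1284], [0.5634, -0.1351], [0.5506, -0.2118]] c [ 0.5398 -0.1686]
  sides [0.073, 0.0322, 0.0777, 0.0396] dir01 75.16598888244918 dir32 80.55415007708098
coverS [[0.464, -0.2156], [0.5794, -0.2425]] c [ 0.5217 -0.229 ]
```

```bash
cat >> h.py <<'E'
def yaw(R): return np.degrees(np.arctan2(R[1,1],R[0,1]))   # world angle of tool y
def plan(tx,ty,tz,tyaw,n,polar=False,start=None):
    s=observe();p=np.array(s["tool_pos"]);a=yaw(s["tcp_rot"])
    if start is not None:p=np.array(start[:3]);a=start[3]
    d=(tyaw-a+180)%360-180
    cur=p.copy();ca=a;rows=[]
    r0,r1=np.hypot(*p[:2]),np.hypot(tx,ty);f0,f1=np.arctan2(p[1],p[0]),np.arctan2(ty,tx)
    for i in range(1,n+1):
        k=i/n
        if polar: g=np.array([(r0+(r1-r0)*k)*np.cos(f0+(f1-f0)*k),(r0+(r1-r0)*k)*np.sin(f0+(f1-f0)*k),p[2]+(tz-p[2])*k])
        else: g=p+(np.array([tx,ty,tz])-p)*k
        ga=a+d*k
        R=rot(ca); sh=np.round(R.T@(g-cur)*100,2); tw=round(-(ga-ca),1)
        rows.append([sh.tolist(),tw]);cur=cur+R@sh/100;ca=ca-tw
    print(rows);print("end",cur.round(4),round(ca,2))
def rot(a):
    a=np.radians(a);y=np.array([np.cos(a),np.sin(a),0]);z=np.array([0,0,-1.]);return np.stack([np.cross(y,z),y,z],1)
E
python3 - <<'E'
from h import *
plan(.535,-.165,.19,-12.5,16,True)
E
```

```text
[[[-6.12, -0.71, 0.25], np.float64(5.4)], [[-6.08, -0.73, 0.26], np.float64(5.3)], [[-6.04, -0.77, 0.25], np.float64(5.4)], [[-5.99, -0.8, 0.26], np.float64(5.4)], [[-5.94, -0.82, 0.25], np.float64(5.4)], [[-5.91, -0.84, 0.25], np.float64(5.3)], [[-5.86, -0.88, 0.26], np.float64(5.4)], [[-5.81, -0.9, 0.25], np.float64(5.4)], [[-5.77, -0.92, 0.26], np.float64(5.3)], [[-5.73, -0.96, 0.25], np.float64(5.4)], [[-5.68, -0.98, 0.25], np.float64(5.4)], [[-5.63, -1.0, 0.26], np.float64(5.4)], [[-5.6, -1.02, 0.25], np.float64(5.3)], [[-5.54, -1.05, 0.26], np.float64(5.4)], [[-5.5, -1.08, 0.25], np.float64(5.4)], [[-5.46, -1.09, 0.25], np.float64(5.4)]]
end [ 0.535 -0.165  0.19 ] -12.55
```

```bash
python3 -m handwheel '[[[-6.1,-0.7,0.25],5.4,8.5],[[-6.1,-0.7,0.25],5.4,8.5],[[-6.0,-0.8,0.25],5.4,8.5],[[-6.0,-0.8,0.25],5.4,8.5],[[-5.9,-0.8,0.25],5.4,8.5],[[-5.9,-0.8,0.25],5.4,8.5],[[-5.9,-0.9,0.25],5.4,8.5],[[-5.8,-0.9,0.25],5.4,8.5]]'; python3 - <<'E'
from h import *
plan(.535,-.165,.19,-12.5,8,True)
E
```

```text
clock: 1.15
tool_pos: [0.5223, 0.2781, 0.211]
tcp_rot: [[-0.501, 0.865, 0.0], [0.865, 0.501, -0.0], [-0.0, -0.0, -1.0]]
wrist_force: [1.3, 0.4, -1.0]
gripper_width: 0.0851
[[[-5.76, -0.89, 0.26], np.float64(5.3)], [[-5.71, -0.92, 0.26], np.float64(5.3)], [[-5.66, -0.95, 0.27], np.float64(5.4)], [[-5.63, -0.97, 0.26], np.float64(5.3)], [[-5.57, -1.0, 0.26], np.float64(5.3)], [[-5.54, -1.03, 0.26], np.float64(5.3)], [[-5.48, -1.06, 0.27], np.float64(5.3)], [[-5.45, -1.09, 0.26], np.float64(5.4)]]
end [ 0.535 -0.165  0.19 ] -12.53
```

```bash
python3 -m handwheel '[[[0,0,0],0,8.5]]'; cat > snap.py <<'E'
from h import *
import cv2,sys,pickle
n=sys.argv[1];s=observe();im=camera("wrist")
cv2.imwrite(f"pics/{n}.png",im[:,:,::-1]);pickle.dump((s["tool_pos"],s["tcp_rot"]),open(f"pics/{n}.pkl","wb"))
E
cat >> h.py <<'E'
import pickle
def wray(n,u,v,z):
    p,R=pickle.load(open(f"pics/{n}.pkl","rb"));c=get_calibration("wrist");M=c["mount"]
    o=p+R@M[:3,3];d=R@M[:3,:3]@np.linalg.solve(c["camera_matrix"],[u,v,1.])
    return o+d*(z-o[2])/d[2]
def wproj(n,X):
    p,R=pickle.load(open(f"pics/{n}.pkl","rb"));c=get_calibration("wrist");M=c["mount"]
    q=M[:3,:3].T@(R.T@(np.array(X)-p)-M[:3,3]);q=c["camera_matrix"]@q;return q[:2]/q[2]
E
python3 snap.py w1
```

```text
clock: 1.27
tool_pos: [0.524, 0.2738, 0.2112]
tcp_rot: [[-0.495, 0.869, 0.001], [0.869, 0.495, -0.003], [-0.003, -0.001, -1.0]]
wrist_force: [-0.1, 1.1, -0.8]
gripper_width: 0.0851
```

View pics/w1.png

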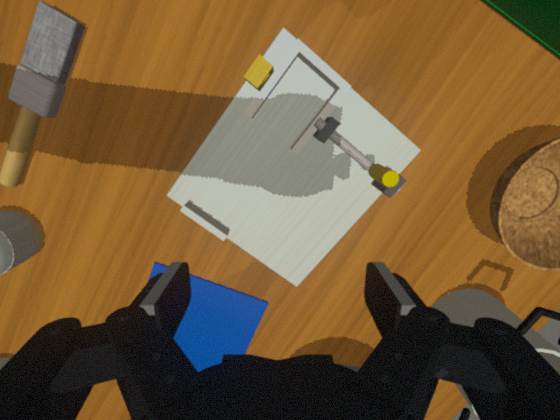

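```bash
python3 - <<'E'
from h import *
import cv2
P=np.array([wray("w1",u,v,.01) for u,v in [(283,28),(420,150),(297,287),(167,195)]])
print(P[:,:2].round(4).tolist(),[np.linalg.norm(P[i]-P[(i+1)%4]).round(4) for i in range(4)])
print("ang",[np.degrees(np.arctan2(*(b-a)[[1,0]])).round(2) for a,b in((P[0],P[3]),(P[1],P[2]),(P[0],P[1]),(P[3],P[2]))])
# fit rack pose: corners in rack coords
C=np.array([[-112,-55],[-112,145],[112,145],[112,-55]])/1000
def fit(P,C):
    mc,mp=C.mean(0),P.mean(0);A=C-mc;B=P-mp
    th=np.arctan2((A[:,0]*B[:,1]-A[:,1]*B[:,0]).sum(),(A*B).sum());R=np.array([[np.cos(th),-np.sin(th)],[np.sin(th),np.cos(th)]])
    return mp-R@mc,np.degrees(th),(B-A@R.T).round(4).tolist(),R
o,th,res,R=fit(P[:,:2],C);print("rack wrist",o,th,res)
print("knob meas",wray("w1",391,179,.09),"pred",o+R@[-.06,.113])
print("keeper meas",wray("w1",260,71,.053),"pred",o+R@[-.06,-.044])
# top
f=lambda u,v:(155+u/4,165+v/4)
T=np.array([ray("top",*f(u,v),.01)[:2] for u,v in[(40,280),(76,36),(352,67),(321,313)]])
print("rack top",fit(T,C)[:3])
im=cv2.imread("pics/w1.png")
cv2.imwrite("pics/c5.png",cv2.resize(im[10:310,150:440],None,fx=2,fy=2,interpolation=cv2.INTER_CUBIC))
E
```

```text
[[0.447, 0.4167], [0.642, 0.3881], [0.6114, 0.1685], [0.415, 0.1984]] [np.float64(0.1971), np.float64(0.2217), np.float64(0.1987), np.float64(0.2206)]
ang [np.float64(-98.34), np.float64(-97.92), np.float64(-8.32), np.float64(-8.65)]
rack wrist [0.48430182 0.29941843] -98.28780891366699 [[0.001, -0.0015], [-0.002, -0.0012], [-0.0002, 0.0008], [0.0012, 0.0019]]
knob meas [0.59870461 0.34347326 0.09      ] pred [0.60477045 0.34250336]
keeper meas [0.45081745 0.36632844 0.053     ] pred [0.44941008 0.36513422]
rack top (array([0.48462743, 0.29793678]), np.float64(-98.18142558468674), [[0.0014, -0.0003], [-0.0014, -0.0003], [-0.001, 0.0006], [0.0011, -0.0]])
```

View pics/c5.png

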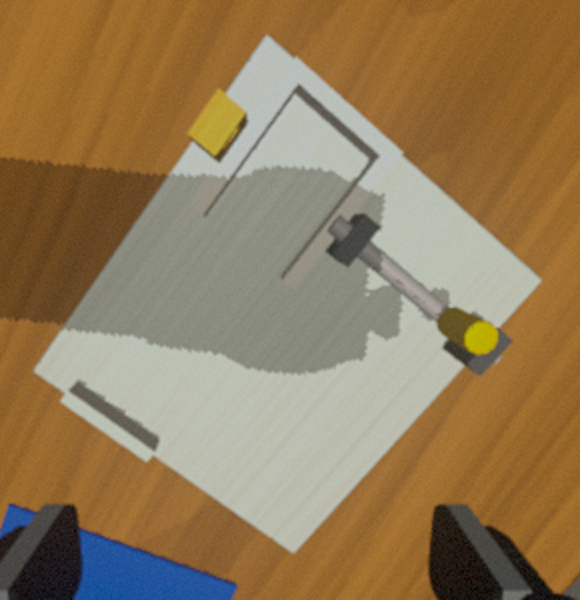

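Top and wrist views agree on the rack to about 1.5 mm: bed at (0.4845, 0.2985), x axis -98.2°. The knob is at (391,179) and the keeper at (260,71). Moving on to the blade.

```bash
python3 -m handwheel '[[[-5.7,-0.9,0.25],5.3,8.5],[[-5.7,-0.9,0.25],5.3,8.5],[[-5.6,-0.95,0.25],5.3,8.5],[[-5.6,-1,0.25],5.3,8.5],[[-5.6,-1,0.25],5.3,8.5],[[-5.5,-1,0.25],5.3,8.5],[[-5.4,-1.1,0.25],5.3,8.5],[[-4.8,-1.1,0.25],5.3,8.5],[[0,0,0],0,8.5]]'; python3 snap.py w2
```

```text
clock: 2.45
tool_pos: [0.5344, -0.1573, 0.1913]
tcp_rot: [[0.215, 0.977, -0.001], [0.977, -0.215, -0.001], [-0.001, -0.0, -1.0]]
wrist_force: [0.5, 1.0, -0.0]
gripper_width: 0.0847
```

View pics/w2.png

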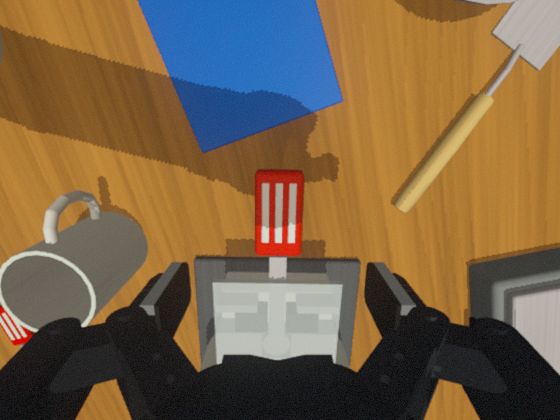

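The blade is centred in the wrist view (corners about (256,171), (303,171), (302,256), (255,256)) and well aligned with the tool.

```bash
python3 - <<'E'
from h import *
import cv2
im=cv2.imread("pics/w2.png");hsv=cv2.cvtColor(im,cv2.COLOR_BGR2HSV)
m=((hsv[...,0]<8)|(hsv[...,0]>172))&(hsv[...,1]>150)&(hsv[...,2]>70);m=m.astype('uint8');m[:, :200]=0;m=cv2.morphologyEx(m,cv2.MORPH_CLOSE,np.ones((15,15)))
c=max(cv2.findContours(m,0,1)[0],key=cv2.contourArea);print(cv2.minAreaRect(c),cv2.boundingRect(c))
b=cv2.boxPoints(cv2.minAreaRect(c));P=np.array([wray("w2",*q,.080) for q in b]);print(P.round(4),P.mean(0),[np.linalg.norm(P[i]-P[(i+1)%4]).round(4) for i in range(4)])
a=wray("w2",280,171,.08);d=wray("w2",278.2,256,.08);print("axis",np.degrees(np.arctan2(*(d-a)[[1,0]])),a,d)
c=[wray("w2",u,283,.0885) for u in(214,343)];print("cover",c,np.mean(c,0),np.degrees(np.arctan2(*(c[1]-c[0])[[1,0]])))
print(yaw(observe()["tcp_rot"]))
cv2.imwrite("pics/c6.png",cv2.resize(im[150:350,180:380],None,fx=3,fy=3,interpolation=cv2.INTER_CUBIC))
E
```

```text
((279.0, 212.0), (86.0, 48.0), 90.0) (255, 169, 49, 87)
[[ 0.5211 -0.1208  0.08  ]
 [ 0.5609 -0.1296  0.08  ]
 [ 0.5456 -0.2082  0.08  ]
 [ 0.5022 -0.1986  0.08  ]] [ 0.53246173 -0.16428887  0.08      ] [np.float64(0.0408), np.float64(0.08), np.float64(0.0445), np.float64(0.08)]
axis -103.48446474044093 [ 0.54147485 -0.1270538   0.08      ] [ 0.52297355 -0.20420941  0.08      ]
cover [array([ 0.46004504, -0.21417274,  0.0885    ]), array([ 0.57640825, -0.23980758,  0.0885    ])] [ 0.51822664 -0.22699016  0.0885    ] -12.423822156859845
-12.200254406415144
```

View pics/c6.png

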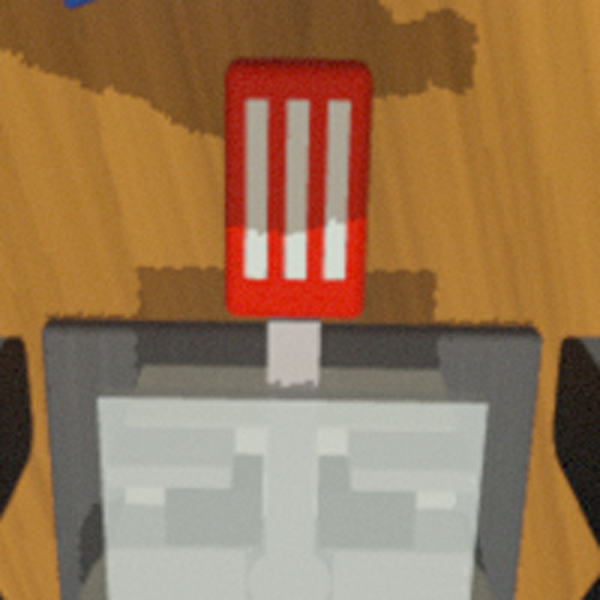

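```bash
python3 -m handwheel '[[[-0.85,-0.05,3.5],0.5,8.5],[[0,0,4],0,8.5],[[0,0,4],0,8.5],[[0,0,2.6],0,8.5],[[0,0,0],0,7.0],[[0,0,0],0,5.5],[[0,0,0],0,5.0]]'; python3 snap.py w3
```

```text
clock: 3.38
tool_pos: [0.5346, -0.1623, 0.0516]
tcp_rot: [[0.218, 0.976, 0.002], [0.976, -0.218, 0.0], [0.0, 0.002, -1.0]]
wrist_force: [-0.1, -0.4, -0.2]
gripper_width: 0.0503
```

View pics/w3.png

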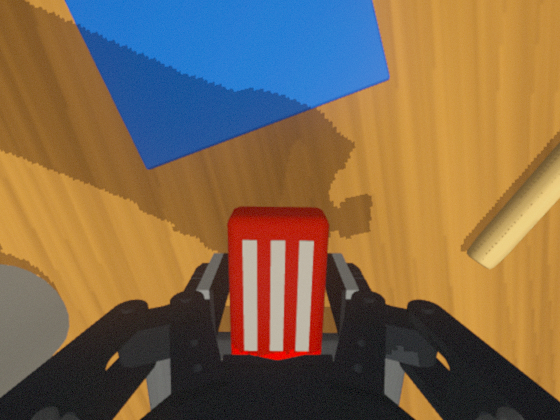

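The blade is centred between the pads (edges 229 and 328, fingers 222 and 338). Closing.

```bash
python3 -m handwheel '[[[0,0,0],0,4.6],[[0,0,0],0,4.4],[[0,0,0],0,3.5],[[0,0,0],0,3],[[0,0,0],0,3]]'
```

```text
clock: 4.05
tool_pos: [0.534, -0.1626, 0.0509]
tcp_rot: [[0.219, 0.976, 0.001], [0.976, -0.219, 0.0], [0.001, 0.001, -1.0]]
wrist_force: [-0.2, 1.6, 5.7]
gripper_width: 0.0431
```

```bash
python3 -m handwheel '[[[-0.01,0.48,0],2,3],[[-0.01,0.48,0],2,3],[[-0.01,0.48,0],2,3],[[0,0,0],0,3]]'
```

```text
clock: 4.55
tool_pos: [0.5464, -0.1663, 0.0506]
tcp_rot: [[0.319, 0.948, -0.002], [0.948, -0.319, 0.001], [0.0, -0.002, -1.0]]
wrist_force: [-4.8, 2.5, 10.0]
gripper_width: 0.0429
```

```bash
python3 -m handwheel '[[[-0.01,0.48,-0.05],2,3],[[-0.01,0.48,-0.03],2,3],[[0,0.24,0],1,3],[[0,0,0],0,3]]'
```

```text
clock: 5.05
tool_pos: [0.5578, -0.1703, 0.0509]
tcp_rot: [[0.401, 0.916, -0.002], [0.916, -0.401, 0.001], [0.0, -0.002, -1.0]]
wrist_force: [-4.2, 2.8, 6.0]
gripper_width: 0.043
```

```bash
python3 -m handwheel '[[[0,0.18,-0.03],0.7,3],[[0,0,0],0,3]]';python3 -m handwheel '[[[0,0.1,0],0.4,3],[[0,0,0],0,3]]'
```

```text
clock: 5.3
tool_pos: [0.5594, -0.171, 0.051]
tcp_rot: [[0.412, 0.911, -0.002], [0.911, -0.412, 0.001], [0.0, -0.002, -1.0]]
wrist_force: [-5.1, 3.1, 2.8]
gripper_width: 0.0427
clock: 5.55
tool_pos: [0.5603, -0.1713, 0.051]
tcp_rot: [[0.418, 0.908, -0.002], [0.908, -0.418, 0.001], [0.0, -0.002, -1.0]]
wrist_force: [-4.5, 2.7, 3.2]
gripper_width: 0.043
```

```bash
python3 -m handwheel '[[[-0.02,-0.73,0],-3,3],[[-0.02,-0.73,0],-3,3],[[-0.02,-0.73,0],-3,3],[[-0.02,-0.73,0],-3,3],[[-0.02,-0.73,0],-3,3],[[0,0,0],0,3]]';python3 -m handwheel '[[[-0.01,-0.48,0],-2,3],[[-0.01,-0.48,0],-2,3],[[0,0,0],0,3]]'
```

```text
clock: 6.3
tool_pos: [0.527, -0.1617, 0.0515]
tcp_rot: [[0.171, 0.985, 0.002], [0.985, -0.171, -0.0], [-0.0, 0.002, -1.0]]
wrist_force: [1.0, -0.2, -2.9]
gripper_width: 0.0433
clock: 6.68
tool_pos: [0.5177, -0.1597, 0.0516]
tcp_rot: [[0.099, 0.995, 0.002], [0.995, -0.099, 0.0], [0.0, 0.002, -1.0]]
wrist_force: [5.4, 0.9, -2.5]
gripper_width: 0.0429
```

```bash
python3 -m handwheel '[[[0,-0.48,0],-2,3],[[0,-0.24,0],-1,3],[[0,0,0],0,3]]'
```

```text
clock: 7.05
tool_pos: [0.5106, -0.1586, 0.0516]
tcp_rot: [[0.047, 0.999, 0.002], [0.999, -0.047, 0.001], [0.001, 0.002, -1.0]]
wrist_force: [5.4, 2.2, -1.7]
gripper_width: 0.0431
```

```bash
python3 -m handwheel '[[[0,-0.24,0],-1,3],[[0,-0.2,0],-0.8,3],[[0,0,0],0,3]]';python3 -m handwheel '[[[0,-0.1,0],-0.4,3],[[0,0,0],0,3]]'
```

```text
clock: 7.42
tool_pos: [0.5063, -0.158, 0.0516]
tcp_rot: [[0.015, 1.0, 0.002], [1.0, -0.015, 0.001], [0.001, 0.002, -1.0]]
wrist_force: [5.6, 3.6, -2.3]
gripper_width: 0.0427
clock: 7.68
tool_pos: [0.5054, -0.1579, 0.0516]
tcp_rot: [[0.008, 1.0, 0.002], [1.0, -0.008, 0.001], [0.001, 0.002, -1.0]]
wrist_force: [5.1, 4.3, -2.0]
gripper_width: 0.0431
```

```bash
python3 -m handwheel '[[[-0.02,0.73,0],3,3],[[-0.02,0.73,0],3,3],[[-0.02,0.73,0],3,3],[[-0.02,0.7,0],3,3],[[0,0,0],0,3]]';python3 -m handwheel '[[[0.1,0,0],0,3],[[0.1,0,0],0,3],[[0,0,0],0,3]]'
```

```text
clock: 8.3
tool_pos: [0.5326, -0.1627, 0.0513]
tcp_rot: [[0.217, 0.976, -0.001], [0.976, -0.217, -0.0], [-0.0, -0.0, -1.0]]
wrist_force: [0.9, 0.1, -0.1]
gripper_width: 0.0428
clock: 8.68
tool_pos: [0.533, -0.1604, 0.0513]
tcp_rot: [[0.217, 0.976, -0.0], [0.976, -0.217, 0.0], [0.0, -0.0, -1.0]]
wrist_force: [0.4, -2.4, -1.4]
gripper_width: 0.0431
```

```bash
python3 -m handwheel '[[[0.2,0,0],0,3],[[0.2,0,0],0,3],[[0,0,0],0,3]]'
```

```text
clock: 9.05
tool_pos: [0.5341, -0.1558, 0.0513]
tcp_rot: [[0.217, 0.976, -0.0], [0.976, -0.217, 0.001], [0.001, -0.001, -1.0]]
wrist_force: [0.6, 0.8, -1.1]
gripper_width: 0.043
```

```bash
python3 -m handwheel '[[[0.2,0,0],0,3],[[0,0,0],0,3]]'
```

```text
clock: 9.3
tool_pos: [0.5346, -0.1542, 0.0513]
tcp_rot: [[0.217, 0.976, -0.0], [0.976, -0.217, 0.0], [0.0, -0.0, -1.0]]
wrist_force: [0.1, -0.3, -2.3]
gripper_width: 0.043
```

```bash
python3 -m handwheel '[[[0.5,0,0],0,3],[[0.5,0,0],0,3],[[0,0,0],0,3]]'
```

```text
clock: 9.68
tool_pos: [0.537, -0.146, 0.0515]
tcp_rot: [[0.217, 0.976, 0.001], [0.976, -0.217, -0.002], [-0.002, 0.001, -1.0]]
wrist_force: [1.1, -3.9, -3.8]
gripper_width: 0.0432
```

```bash
python3 -m handwheel '[[[0.7,0,0],0,3],[[0.7,0,0],0,3],[[0.7,0,0],0,3],[[0.7,0,0],0,3],[[0,0,0],0,3]]'
```

```text
clock: 10.3
tool_pos: [0.5428, -0.116, 0.0511]
tcp_rot: [[0.216, 0.976, -0.001], [0.976, -0.216, 0.001], [0.001, -0.001, -1.0]]
wrist_force: [-0.0, -0.0, -3.5]
gripper_width: 0.0432
```

```bash
python3 -m handwheel '[[[1.2,0,0],0,3],[[1.2,0,0],0,3],[[1.2,0,0],0,3],[[1.2,0,0],0,3],[[1.2,0,0],0,3],[[1,0,0],0,3],[[0,0,0],0,3]]'; python3 snap.py w4;python3 - <<'E'
from h import *
import cv2
cv2.imwrite("pics/s4.png",camera("scene")[:,:,::-1])
E
```

```text
clock: 11.18
tool_pos: [0.5583, -0.0481, 0.0513]
tcp_rot: [[0.216, 0.976, 0.0], [0.976, -0.216, 0.0], [0.0, -0.0, -1.0]]
wrist_force: [0.2, -0.2, -3.4]
gripper_width: 0.0429
```

View pics/s4.png

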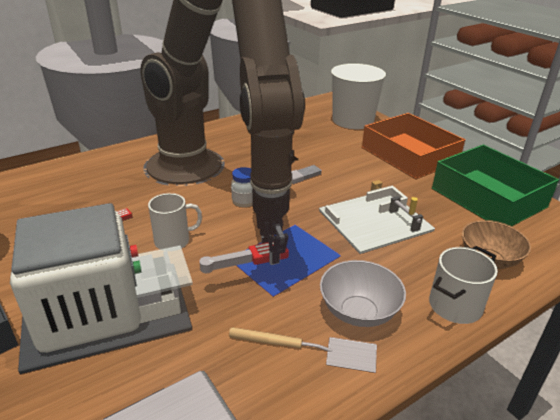

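View pics/w4.png

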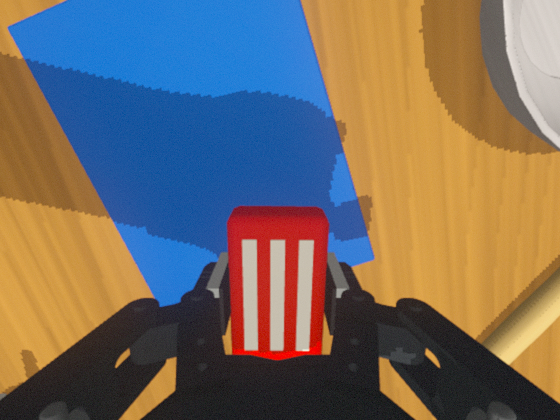

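```bash
python3 - <<'E'
from h import *
print("bowl",ray("top",280,135,.065),"near edge",ray("top",281,160,.065),"wall x dist")
P=[wray("w2",u,v,.004) for u,v in((203,152),(342,100))];print("mat edge wrist",P)
plan(.536,.067,.03,-8.2,4)
E
```

```text
bowl [0.74485972 0.04442902 0.065     ] near edge [0.66546331 0.04344079 0.065     ] wall x dist
mat edge wrist [array([ 0.46218702, -0.10148483,  0.004     ]), array([ 0.61765245, -0.08143657,  0.004     ])]
[[[2.73, -1.17, 0.54], np.float64(-1.1)], [[2.74, -1.12, 0.53], np.float64(-1.1)], [[2.77, -1.06, 0.54], np.float64(-1.1)], [[2.79, -1.02, 0.53], np.float64(-1.1)]]
end [0.536 0.067 0.03 ] -8.15
```

```bash
python3 -m handwheel '[[[2.7,-1.15,0],-1.1,3],[[2.75,-1.1,0],-1.1,3],[[2.8,-1.05,0.5],-1.1,3],[[2.8,-1,0.7],-1.1,3],[[0,0,1.0],0,3],[[0,0,0.6],0,3],[[0,0,0.5],0,3],[[0,0,0],0,3]]'
```

```text
clock: 12.28
tool_pos: [0.5366, 0.0663, 0.0181]
tcp_rot: [[0.143, 0.99, -0.0], [0.99, -0.143, -0.0], [-0.001, -0.0, -1.0]]
wrist_force: [0.1, 0.4, -3.3]
gripper_width: 0.0431
```

```bash
python3 -m handwheel '[[[0,0,0.5],0,3],[[0,0,0.5],0,3],[[0,0,0.2],0,3],[[0,0,0],0,3]]'
```

```text
clock: 12.78
tool_pos: [0.5366, 0.0674, 0.0062]
tcp_rot: [[0.142, 0.99, -0.0], [0.99, -0.142, -0.0], [-0.0, -0.0, -1.0]]
wrist_force: [0.4, 0.1, -2.9]
gripper_width: 0.0427
```

```bash
python3 -m handwheel '[[[0,0,0.2],0,3],[[0,0,0],0,3]]'
```

```text
clock: 13.02
tool_pos: [0.5366, 0.0675, 0.0043]
tcp_rot: [[0.142, 0.99, -0.0], [0.99, -0.142, 0.0], [0.0, -0.0, -1.0]]
wrist_force: [0.7, -0.1, -4.5]
gripper_width: 0.0431
```

```bash
python3 -m handwheel '[[[0,0,0.2],0,3],[[0,0,0],0,3]]'
```

```text
clock: 13.28
tool_pos: [0.5368, 0.0674, 0.0024]
tcp_rot: [[0.142, 0.99, 0.0], [0.99, -0.142, 0.0], [0.0, 0.0, -1.0]]
wrist_force: [0.9, -0.1, -2.5]
gripper_width: 0.043
```

```bash
python3 -m handwheel '[[[0,0,0.15],0,3],[[0,0,0],0,3]]'; python3 -m handwheel '[[[0,0,0.15],0,3],[[0,0,0],0,3]]'
```

```text
clock: 13.52
tool_pos: [0.5369, 0.0674, 0.0023]
tcp_rot: [[0.142, 0.99, 0.0], [0.99, -0.142, 0.001], [0.001, 0.0, -1.0]]
wrist_force: [-5.0, -0.4, 15.6]
gripper_width: 0.0428
clock: 13.78
tool_pos: [0.5369, 0.0674, 0.0022]
tcp_rot: [[0.142, 0.99, 0.0], [0.99, -0.142, 0.002], [0.002, 0.0, -1.0]]
wrist_force: [-10.3, -1.3, 33.4]
gripper_width: 0.0429
```

```bash
python3 -m handwheel '[[[0,0,-0.2],0,3],[[0,0,0],0,4.4],[[0,0,0],0,5],[[0,0,0],0,5.5],[[0,0,0],0,6]]'; python3 snap.py w5
```

```text
clock: 14.4
tool_pos: [0.5367, 0.0674, 0.0012]
tcp_rot: [[0.142, 0.99, -0.0], [0.99, -0.142, -0.0], [-0.0, -0.0, -1.0]]
wrist_force: [-0.4, 0.7, 0.7]
gripper_width: 0.0599
```

View pics/w5.png

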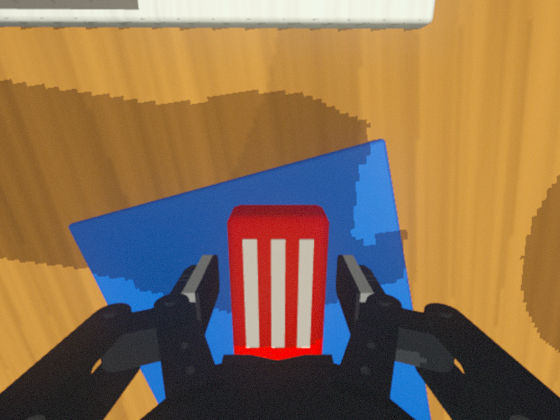

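The paddle is down flat and the fingers are clear on both sides. I raise the arm and look at the neck.

```bash
python3 -m handwheel '[[[0,0,-0.5],0,6],[[0,0,-2],0,6],[[-2,0,-5],0,6],[[-3,0,-5],0,6],[[0,0,-3],0,6],[[0,0,0],0,6]]'; python3 snap.py w6; python3 - <<'E'
from h import *
import cv2
cv2.imwrite("pics/t6.png",camera("top")[:,:,::-1])
E
```

```text
clock: 15.2
tool_pos: [0.5311, 0.0176, 0.1591]
tcp_rot: [[0.143, 0.99, 0.005], [0.99, -0.143, 0.002], [0.002, 0.005, -1.0]]
wrist_force: [0.2, 0.2, -0.6]
gripper_width: 0.0598
```

View pics/w6.png

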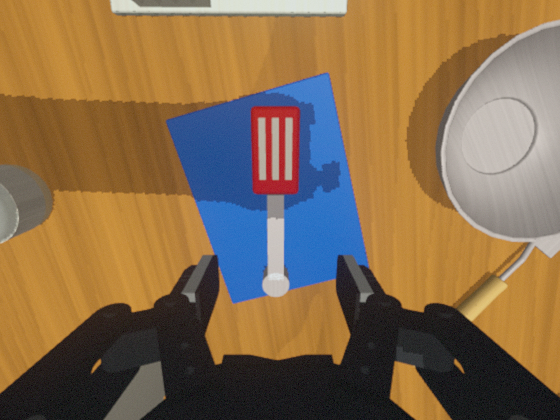

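The paddle lies on the mat: blade (253..299, 108..193), neck to the foot at (276,284).

```bash
python3 - <<'E'
from h import *
import cv2
im=cv2.imread("pics/w6.png");hsv=cv2.cvtColor(im,cv2.COLOR_BGR2HSV)
m=(((hsv[...,0]<8)|(hsv[...,0]>172))&(hsv[...,1]>150)&(hsv[...,2]>70)).astype('uint8');m=cv2.morphologyEx(m,cv2.MORPH_CLOSE,np.ones((15,15)))
c=max(cv2.findContours(m,0,1)[0],key=cv2.contourArea);print(cv2.minAreaRect(c),cv2.boundingRect(c))
a=wray("w6",275.5,108,.026);b=wray("w6",275,193,.026);f=wray("w6",276,284,.026)
print(a,b,f,np.linalg.norm(a-b),np.linalg.norm(a-f))
u=(f-a)/np.linalg.norm(f-a);print("axis",np.degrees(np.arctan2(u[1],u[0])))
mid=b+u*.015;neck=b+u*.025;print("mid",mid,"neck",neck, f-u*.071)
d=neck-observe()["tool_pos"];print("tool shift cm",rot(yaw(observe()["tcp_rot"])).T@d*100)
cv2.imwrite("pics/c7.png",cv2.resize(im[80:310,180:380],None,fx=2.6,fy=2.6))
E
```

```text
((274.4999694824219, 150.0), (85.99998474121094, 46.99999237060547), 90.0) (251, 107, 48, 87)
[0.54017628 0.10032653 0.026     ] [0.52876018 0.02517723 0.026     ] [ 0.51577206 -0.07092721  0.026     ] 0.07601148283816948 0.1729838458854786
axis -98.11023077166516
mid [0.52664401 0.01032725 0.026     ] neck [5.25233230e-01 4.27266532e-04 2.60000000e-02] [ 0.5257886  -0.00063732  0.026     ]
tool shift cm [-1.82940027 -0.16318914 13.03402526]
```

View pics/c7.png

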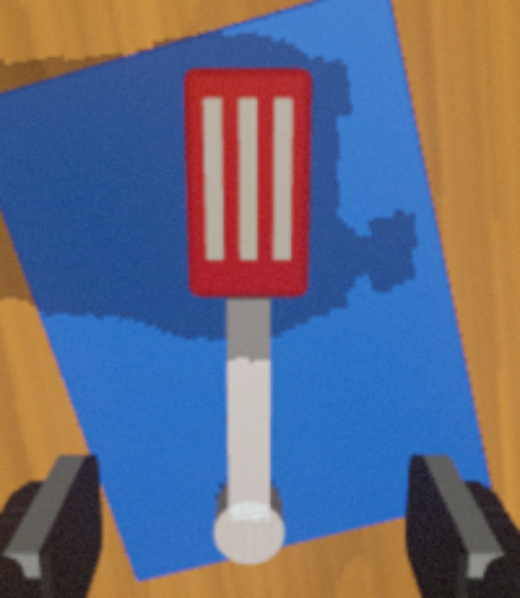

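```bash
python3 -m handwheel '[[[-1.8,-0.17,3],0,5],[[0,0,4],0,4],[[0,0,4],0,4],[[0,0,2.5],0,4],[[0,0,1.2],0,4],[[0,0,0],0,4]]'; python3 snap.py w7
```

```text
clock: 16.05
tool_pos: [0.5246, 0.0002, 0.0084]
tcp_rot: [[0.142, 0.99, -0.002], [0.99, -0.142, -0.0], [-0.001, -0.002, -1.0]]
wrist_force: [0.9, -1.2, 1.1]
gripper_width: 0.04
```

View pics/w7.png

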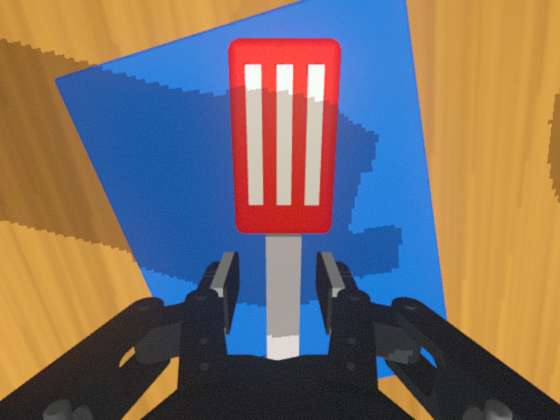

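The neck is about 2 mm to the tool's +y side (283 against 278). I correct that and close.

```bash
python3 -m handwheel '[[[0,0.2,0],0,3.5],[[0,0,0],0,2.5],[[0,0,0],0,1.8],[[0,0,0],0,0.8],[[0,0,0],0,0.5],[[0,0,0],0,0.5]]'
```

```text
clock: 16.85
tool_pos: [0.5276, 0.0002, 0.0101]
tcp_rot: [[0.142, 0.99, 0.001], [0.99, -0.142, 0.001], [0.001, 0.001, -1.0]]
wrist_force: [-2.4, -0.3, 6.3]
gripper_width: 0.0148
```

```bash
python3 -m handwheel '[[[0,0,-1],0,0.5],[[0,0,-3],0,0.5],[[0,0,-4],0,0.5],[[0,0,-4],0,0.5]]'; python3 - <<'E'
from h import *
plan(.4845,.289,.135,-8.2,7)
E
```

```text
clock: 17.35
tool_pos: [0.5268, -0.0001, 0.1307]
tcp_rot: [[0.142, 0.99, -0.001], [0.99, -0.142, -0.0], [-0.0, -0.001, -1.0]]
wrist_force: [0.2, 0.1, -3.8]
gripper_width: 0.0145
[[[4.0, -1.18, -0.06], np.float64(0.0)], [[4.0, -1.19, -0.06], np.float64(0.0)], [[4.01, -1.18, -0.07], np.float64(0.0)], [[4.0, -1.19, -0.06], np.float64(0.0)], [[4.0, -1.18, -0.06], np.float64(0.0)], [[4.0, -1.18, -0.06], np.float64(0.0)], [[4.01, -1.19, -0.06], np.float64(0.0)]]
end [0.4845 0.289  0.135 ] -8.16
```

```bash
python3 -m handwheel '[[[4,-1.18,0],0,0.5],[[4,-1.18,0],0,0.5],[[4,-1.18,0],0,0.5],[[4,-1.18,0],0,0.5],[[4,-1.18,0],0,0.5],[[4,-1.18,0],0,0.5],[[4,-1.18,0],0,0.5],[[0,0,0],0,0.5]]'; python3 snap.py w8
```

```text
clock: 18.35
tool_pos: [0.4835, 0.2931, 0.1292]
tcp_rot: [[0.136, 0.991, -0.001], [0.991, -0.136, 0.001], [0.001, -0.001, -1.0]]
wrist_force: [-0.0, -0.3, -3.6]
gripper_width: 0.0142
```

View pics/w8.png

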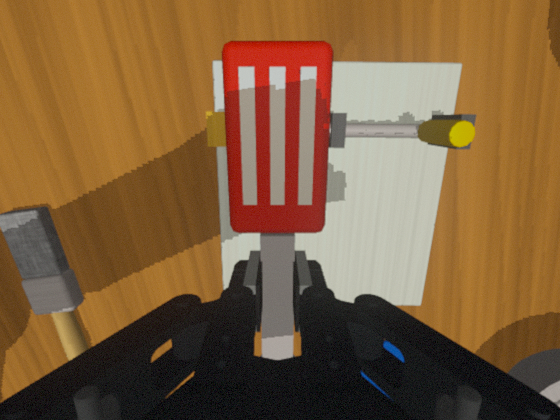

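```bash
python3 - <<'E'
from h import *
import cv2
p,R=pickle.load(open("pics/w8.pkl","rb"));print("tcp",p,yaw(R))
zt=p[2]+.016
for n,u,v in(("far",277.5,43),("near",278.5,231),("fl",223,45),("fr",333,45),("nl",231,228),("nr",326,228),("neckL",261,240),("neckR",296,240)):
    X=wray("w8",u,v,zt);print(n,(R.T@(X-p)*1000).round(1))
C=np.array([[-112,-55],[-112,145],[112,145]])/1000
P=np.array([wray("w8",u,v,.01)[:2] for u,v in((213,62),(460,64),(421,306))])
print("sides",np.linalg.norm(P[0]-P[1]),np.linalg.norm(P[1]-P[2]))
mc,mp=C.mean(0),P.mean(0);A=C-mc;B=P-mp
th=np.arctan2((A[:,0]*B[:,1]-A[:,1]*B[:,0]).sum(),(A*B).sum());Q=np.array([[np.cos(th),-np.sin(th)],[np.sin(th),np.cos(th)]])
o=mp-Q@mc;print("bed",o,np.degrees(th),(B-A@Q.T).round(4).tolist())
print("knob",wray("w8",461,134,.09),Q.T@(wray("w8",461,134,.09)[:2]-o))
im=cv2.imread("pics/w8.png");cv2.imwrite("pics/c8.png",cv2.resize(im[30:320,190:490],None,fx=2.05,fy=2.05,interpolation=cv2.INTER_CUBIC))
E
```

```text
tcp [0.4835068  0.29305334 0.12924469] -7.798504348645779
far [101.2  -1.9 -15.9]
near [ 25.5  -1.4 -16. ]
fl [100.6 -22.5 -15.9]
fr [100.6  19.1 -15.9]
nl [ 26.9 -22.7 -16. ]
nr [ 27.   19.9 -16. ]
neckL [ 21.1  -9.3 -16. ]
neckR [ 21.2   6.6 -16. ]
sides 0.1961275230562305 0.2224847590759728
bed [0.48335996 0.29820142] -98.15750131845157 [[0.002, -0.0006], [-0.0018, -0.0003], [-0.0002, 0.001]]
knob [0.59741687 0.34342684 0.09      ] [-0.06095189  0.10648561]
```

View pics/c8.png

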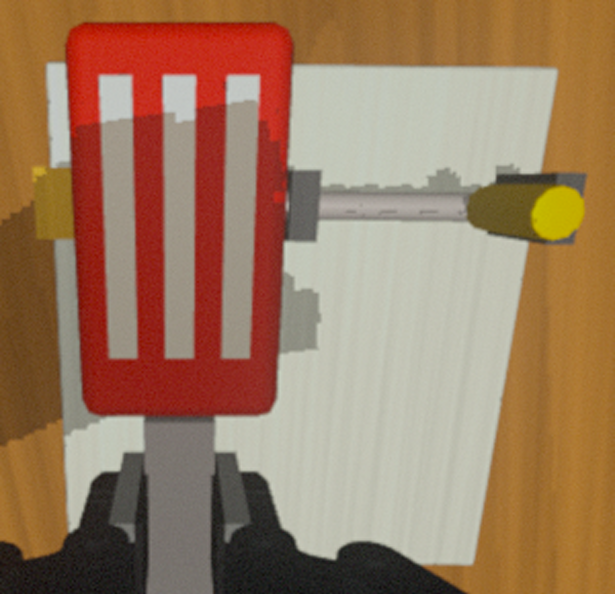

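```bash
python3 -m handwheel '[[[-0.4,0.05,2],0.4,0.5],[[0,0,3],0,0.5],[[0,0,2],0,0.5],[[0,0,0],0,0.5],[[0,0,0],0,0.5]]'; python3 snap.py w9;python3 - <<'E'
from h import *
import cv2
im=cv2.imread("pics/w9.png");cv2.imwrite("pics/c9.png",cv2.resize(im[0:300,140:440],None,fx=2,fy=2,interpolation=cv2.INTER_CUBIC))
E
```

```text
clock: 19.02
tool_pos: [0.4859, 0.2843, 0.0603]
tcp_rot: [[0.15, 0.989, 0.001], [0.989, -0.15, 0.0], [0.0, 0.001, -1.0]]
wrist_force: [0.8, 0.7, -3.2]
gripper_width: 0.0147
```

View pics/c9.png

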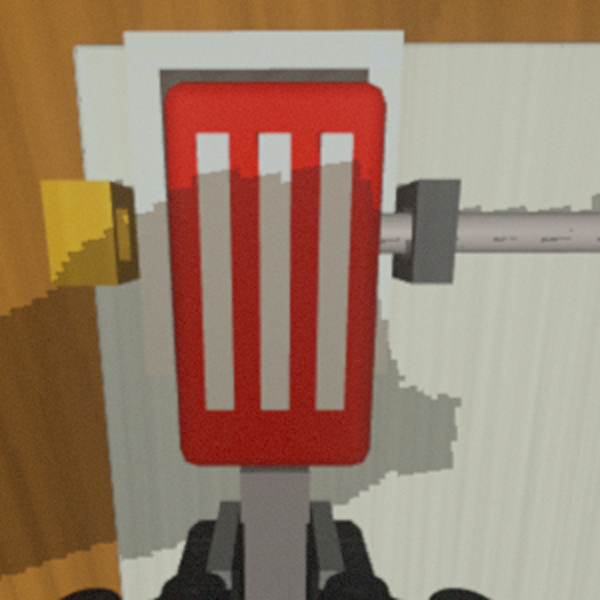

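```bash
python3 - <<'E'
from h import *
import cv2
im=cv2.imread("pics/w1.png");cv2.imwrite("pics/c10.png",cv2.resize(im[90:200,280:420],None,fx=5.5,fy=5.5,interpolation=cv2.INTER_CUBIC))
o=np.array([.4843,.2994]);th=np.radians(-98.25);Q=np.array([[np.cos(th),-np.sin(th)],[np.sin(th),np.cos(th)]])
for n,u,v,z in(("tip",315,124,.043),("knob",391,179,.09),("keeper",260,71,.053)):
    print(n,Q.T@(wray("w1",u,v,z)[:2]-o))
bed=np.array([.4849,.2985])
p,R=pickle.load(open("pics/w9.pkl","rb"));print(p,yaw(R))
for n,u,v,z in(("wallTL outer",140+125/2,32/2,.036),("wallTR outer",140+404/2,32/2,.036),("innerTL",140+160/2,70/2,.036),("innerTR",140+369/2,70/2,.036),("bladeTL",140+166/2,90/2,p[2]+.016),("bladeTR",140+385/2,90/2,p[2]+.016),("nearL",140+183/2,460/2,p[2]+.016),("nearR",140+370/2,460/2,p[2]+.016),("plateTL",140+75/2,45/2,.01)):
    X=wray("w9",u,v,z);print(n,(R.T@(X-p)*1000).round(1))
E
```

```text
tip [-0.05610217  0.02893351]
knob [-0.0588815   0.10761507]
keeper [-0.0602782  -0.04202671]
[0.4859346  0.28426715 0.06029215] -8.614331476829232
wallTL outer [121.6 -38.3  24.3]
wallTR outer [121.6  29.5  24.4]
innerTL [113.4 -30.2  24.3]
innerTR [113.4  21.4  24.3]
bladeTL [100.5 -22.4 -16. ]
bladeTR [100.5  18.9 -16. ]
nearL [ 26.  -22.5 -16. ]
nearR [ 26.   19.5 -16. ]
plateTL [125.8 -58.3  50.3]
```

View pics/c10.png

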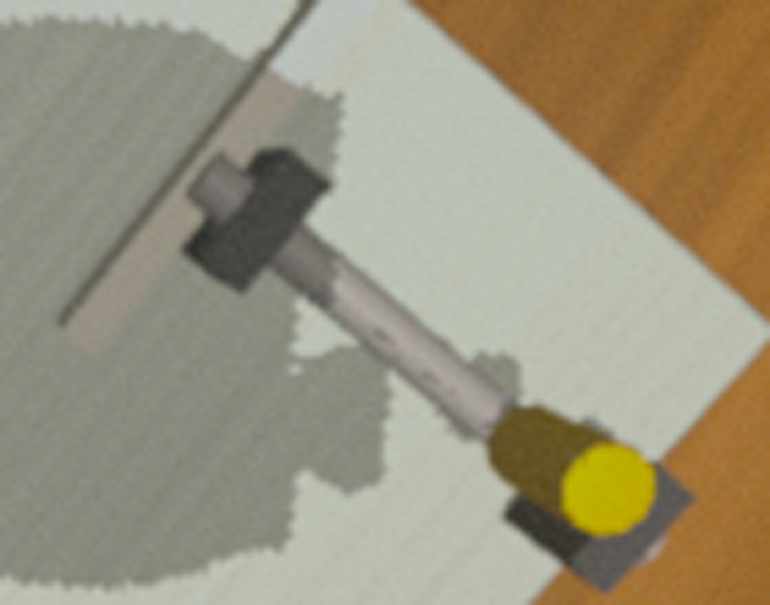

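```bash
python3 -m handwheel '[[[0.53,-0.25,0],-0.2,0.5],[[0,0,0.5],0,0.5],[[0,0,0.5],0,0.5],[[0,0,0],0,0.5],[[0,0,0],0,0.5]]'; python3 snap.py w11;python3 - <<'E'
from h import *
import cv2
im=cv2.imread("pics/w11.png");cv2.imwrite("pics/c11.png",cv2.resize(im[0:300,140:440],None,fx=2,fy=2,interpolation=cv2.INTER_CUBIC))
E
```

```text
clock: 19.7
tool_pos: [0.4836, 0.2903, 0.0493]
tcp_rot: [[0.145, 0.989, -0.0], [0.989, -0.145, -0.0], [-0.0, -0.0, -1.0]]
wrist_force: [-0.2, -0.4, -3.4]
gripper_width: 0.0144
```

View pics/c11.png

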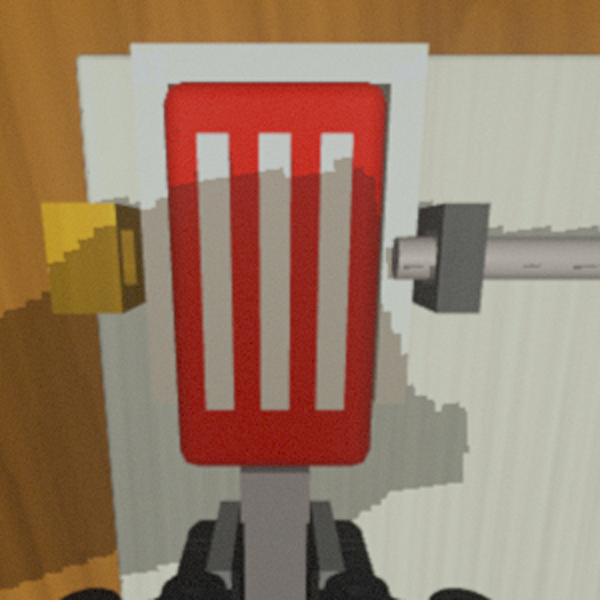

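```bash
python3 - <<'E'
from h import *
p,R=pickle.load(open("pics/w11.pkl","rb"))
for n,u,v,z in(("wallTL outer",131,44,.036),("wallTR outer",428,44,.036),("innerTL",166,84,.036),("innerTR",391,84,.036),("bladeTL",165,90,p[2]+.016),("bladeTR",385,90,p[2]+.016),("keeperL",42,203,.053),("guideR",490,203,.053)):
    X=wray("w11",140+u/2,v/2,z);print(n,(R.T@(X-p)*1000).round(1))
E
```

```text
wallTL outer [116.1 -34.7  13.3]
wallTR outer [116.1  33.   13.3]
innerTL [107.9 -27.1  13.3]
innerTR [107.9  25.1  13.3]
bladeTL [100.5 -22.6 -16. ]
bladeTR [100.5  18.9 -16. ]
keeperL [ 81.1 -52.6  -3.7]
guideR [81.1 45.  -3.7]
```

```bash
python3 -m handwheel '[[[0,0.09,0.5],0,0.5],[[0,0,0.6],0,0.5],[[0,0,0.6],0,0.5],[[0,0,0.5],0,0.5],[[0,0,0],0,0.5]]'
```

```text
clock: 20.38
tool_pos: [0.4841, 0.2902, 0.0268]
tcp_rot: [[0.145, 0.989, -0.001], [0.989, -0.145, -0.001], [-0.001, -0.001, -1.0]]
wrist_force: [0.2, -0.8, -3.0]
gripper_width: 0.0143
```

```bash
python3 -m handwheel '[[[0,0,0.5],0,0.5],[[0,0,0],0,0.5]]'
```

```text
clock: 20.62
tool_pos: [0.4842, 0.2903, 0.0221]
tcp_rot: [[0.145, 0.989, -0.0], [0.989, -0.145, -0.0], [-0.0, -0.0, -1.0]]
wrist_force: [0.2, -0.7, -2.9]
gripper_width: 0.0143
```

```bash
python3 -m handwheel '[[[0,0,0.3],0,0.5],[[0,0,0],0,0.5]]'
```

```text
clock: 20.88
tool_pos: [0.4843, 0.2903, 0.0192]
tcp_rot: [[0.145, 0.989, -0.0], [0.989, -0.145, -0.0], [-0.0, -0.0, -1.0]]
wrist_force: [0.3, 0.9, -3.6]
gripper_width: 0.0144
```

```bash
python3 -m handwheel '[[[0,0,0.2],0,0.5],[[0,0,0],0,0.5]]'; python3 -m handwheel '[[[0,0,0.1],0,0.5],[[0,0,0],0,0.5]]'
```

```text
clock: 21.12
tool_pos: [0.4843, 0.2904, 0.0173]
tcp_rot: [[0.145, 0.989, -0.0], [0.989, -0.145, -0.0], [-0.0, -0.0, -1.0]]
wrist_force: [0.8, -0.5, -2.9]
gripper_width: 0.0143
clock: 21.38
tool_pos: [0.4844, 0.2904, 0.0163]
tcp_rot: [[0.145, 0.989, -0.0], [0.989, -0.145, 0.0], [0.0, -0.0, -1.0]]
wrist_force: [0.2, -0.1, -3.7]
gripper_width: 0.0149
```

```bash
python3 -m handwheel '[[[0,0,0.1],0,0.5],[[0,0,0],0,0.5]]'; python3 snap.py w12;python3 - <<'E'
from h import *
import cv2
im=cv2.imread("pics/w12.png");cv2.imwrite("pics/c12.png",cv2.resize(im[0:300,140:440],None,fx=2,fy=2,interpolation=cv2.INTER_CUBIC))
E
```

```text
clock: 21.62
tool_pos: [0.4844, 0.2904, 0.0161]
tcp_rot: [[0.145, 0.989, -0.0], [0.989, -0.145, 0.001], [0.001, -0.0, -1.0]]
wrist_force: [-2.7, -0.8, 4.8]
gripper_width: 0.0148
```

View pics/c12.png

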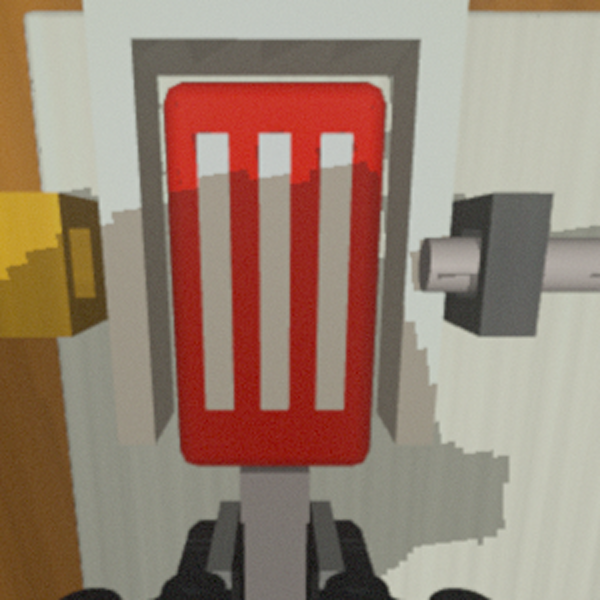

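The blade sits centred in the bay with an even gap all round, and contact came at TCP z = 0.0161 as expected. Releasing.

```bash
python3 -m handwheel '[[[0,0,-0.05],0,1.8],[[0,0,0],0,3],[[0,0,0],0,4],[[0,0,0],0,4.5],[[0,0,-1],0,4.5],[[0,0,-4],0,4.5],[[0,0,-5],0,4],[[0,0,-4],0,2],[[0,0,0],0,0]]'; python3 snap.py w13
```

```text
clock: 22.8
tool_pos: [0.4863, 0.2913, 0.1598]
tcp_rot: [[0.145, 0.989, 0.005], [0.989, -0.145, 0.004], [0.005, 0.004, -1.0]]
wrist_force: [1.0, 0.2, 0.1]
gripper_width: 0.0045
```

View pics/w13.png

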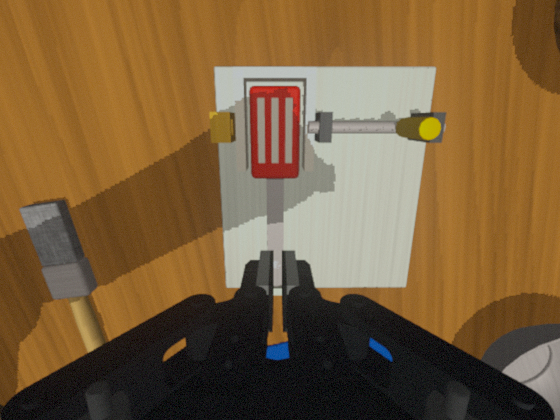

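```bash
python3 - <<'E'
from h import *
p,R=pickle.load(open("pics/w13.pkl","rb"))
X=wray("w13",430,128,.09);print("knob",X,(R.T@(X-p)*1000).round(1))
bed=np.array([.485,.2985]);th=np.radians(-98.2);Q=np.array([[np.cos(th),-np.sin(th)],[np.sin(th),np.cos(th)]])
print(Q.T@(X[:2]-bed))
t=bed+Q@[-.06,.148];print(t)
for z in(.16,.066): plan(t[0],t[1],z,-8.2,4)
E
```

```text
knob [0.59817273 0.34375576 0.09      ] [ 67.8 102.8  70.5]
[-0.06093478  0.10556089]
[0.64004462 0.33677749]
[[[1.7, 3.67, -0.06], np.float64(-0.0)], [[1.69, 3.66, -0.05], np.float64(-0.1)], [[1.69, 3.67, -0.06], np.float64(-0.0)], [[1.69, 3.67, -0.05], np.float64(-0.0)]]
end [0.6401 0.3367 0.16  ] -8.24
[[[1.7, 3.67, 2.29], np.float64(-0.0)], [[1.69, 3.66, 2.3], np.float64(-0.1)], [[1.69, 3.67, 2.29], np.float64(-0.0)], [[1.69, 3.67, 2.3], np.float64(-0.0)]]
end [0.6401 0.3367 0.066 ] -8.24
```

```bash
python3 -m handwheel '[[[1.7,3.7,0],0,0],[[1.7,3.7,0],0,0],[[1.7,3.7,0],0,0],[[1.65,3.5,0],0,0],[[0,0,4],0,0],[[0,0,3],0,0],[[0,0,2],0,0],[[0,0,0],0,0]]'; python3 snap.py w14;python3 - <<'E'
from h import *
import cv2
cv2.imwrite("pics/s14.png",cv2.resize(camera("scene")[120:280,280:480,::-1],None,fx=4,fy=3.7))
E
```

```text
clock: 23.85
tool_pos: [0.6374, 0.3353, 0.0636]
tcp_rot: [[0.145, 0.989, -0.003], [0.989, -0.145, -0.002], [-0.003, -0.003, -1.0]]
wrist_force: [-0.5, 0.7, -0.4]
gripper_width: -0.0001
```

View pics/w14.png

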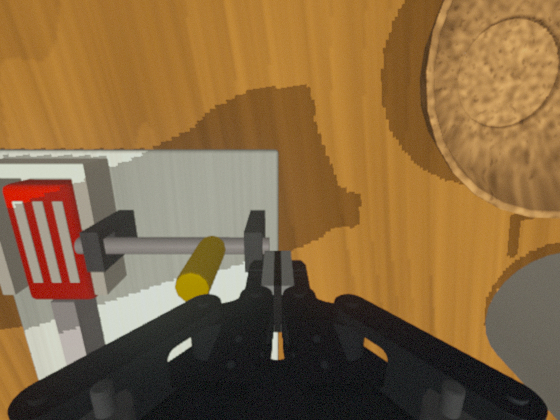

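View pics/s14.png

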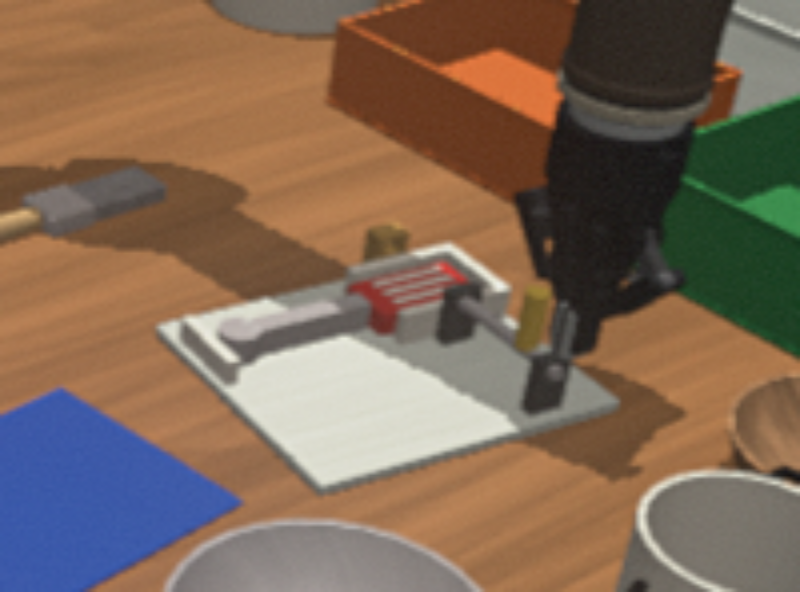

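```bash
python3 - <<'E'
from h import *
p,R=pickle.load(open("pics/w14.pkl","rb"))
for n,u,v,z in(("knobtop",193,288,.09),("rod",155,245,.043)):
    print(n,(R.T@(wray("w14",u,v,z)-p)*1000).round(1))
E
```

```text
knobtop [  2.6 -39.  -26.3]
rod [  2.6 -74.1  20.8]
```

```bash
python3 -m handwheel '[[[0.25,-0.5,0],0,0],[[0,-1,0],0,0],[[0,-1,0],0,0],[[0,0,0],0,0]]'
```

```text
clock: 24.45
tool_pos: [0.6134, 0.3428, 0.0665]
tcp_rot: [[0.144, 0.99, -0.0], [0.99, -0.144, 0.001], [0.001, -0.0, -1.0]]
wrist_force: [0.6, 0.2, -0.4]
gripper_width: -0.0003
```

```bash
python3 -m handwheel '[[[0,-1,0],0,0],[[0,-1,0],0,0],[[0,-1,0],0,0],[[0,-1,0],0,0],[[0,-1,0],0,0],[[0,0,0],0,0]]'
```

```text
clock: 25.2
tool_pos: [0.563, 0.3496, 0.0655]
tcp_rot: [[0.144, 0.99, -0.002], [0.99, -0.144, -0.0], [-0.001, -0.002, -1.0]]
wrist_force: [-0.4, 0.4, 0.1]
gripper_width: 0.0002
```

```bash
python3 snap.py w15;python3 - <<'E'
from h import *
bed=np.array([.485,.2985]);th=np.radians(-98.2);Q=np.array([[np.cos(th),-np.sin(th)],[np.sin(th),np.cos(th)]])
print(Q.T@(observe()["tool_pos"][:2]-bed),observe()["wrist_force"])
E
```

```text
[-0.06154804  0.07010189] [-0.66290842 -0.2460491  -0.56851582]
```

View pics/w15.png

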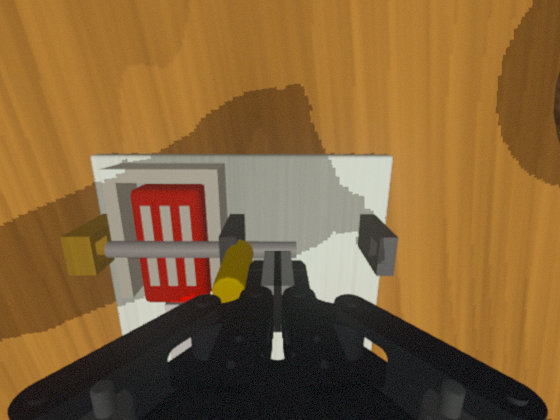

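The rod now crosses the blade and its tip (108,248) is at the keeper. Pushing on to the stop.

```bash
python3 -m handwheel '[[[0,-0.5,0],0,0],[[0,-0.5,0],0,0],[[0,0,0],0,0]]';python3 -m handwheel '[[[0,-0.3,0],0,0],[[0,0,0],0,0]]'
```

```text
clock: 25.62
tool_pos: [0.5547, 0.3504, 0.0656]
tcp_rot: [[0.145, 0.989, -0.0], [0.989, -0.145, -0.001], [-0.001, -0.0, -1.0]]
wrist_force: [2.3, -0.2, -2.4]
gripper_width: 0.0002
clock: 25.88
tool_pos: [0.5544, 0.3505, 0.066]
tcp_rot: [[0.146, 0.989, 0.005], [0.989, -0.146, -0.0], [0.0, 0.004, -1.0]]
wrist_force: [10.2, -0.4, -7.9]
gripper_width: -0.0002
```

```bash
python3 -m handwheel '[[[0,-0.3,0],0,0],[[0,0,0],0,0]]'
```

```text
clock: 26.12
tool_pos: [0.5542, 0.3504, 0.0662]
tcp_rot: [[0.147, 0.989, 0.01], [0.989, -0.147, 0.0], [0.001, 0.009, -1.0]]
wrist_force: [19.0, 1.1, -13.1]
gripper_width: -0.0001
```

Force rises against a stop at TCP rack y ≈ 0.061, which fits "home". I back off, raise and check.

```bash
python3 -m handwheel '[[[0,1,0],0,0],[[0,2,0],0,0],[[0,0,-4],0,0],[[-2,-3,-5],0,0],[[-3,-3,-2],0,0],[[0,0,0],0,0],[[0,0,0],0,0]]'; python3 snap.py w16;python3 - <<'E'
from h import *
import cv2
im=cv2.imread("pics/w16.png");cv2.imwrite("pics/c16.png",cv2.resize(im[0:300,100:450],None,fx=2,fy=2,interpolation=cv2.INTER_CUBIC))
E
```

```text
clock: 27.0
tool_pos: [0.5117, 0.3074, 0.176]
tcp_rot: [[0.144, 0.99, -0.001], [0.99, -0.144, 0.001], [0.001, -0.001, -1.0]]
wrist_force: [-0.3, 0.8, -0.6]
gripper_width: 0.0003
```

View pics/c16.png

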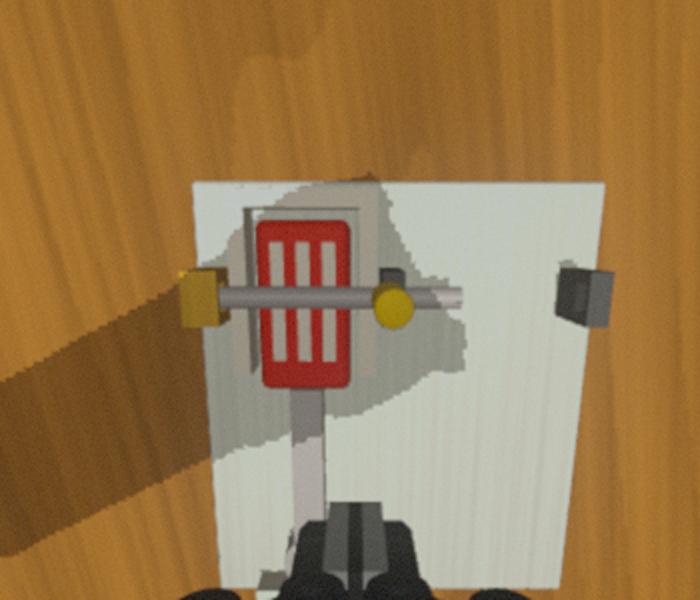

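```bash
python3 - <<'E'
from h import *
bed=np.array([.4835,.2985]);th=np.radians(-98.2);Q=np.array([[np.cos(th),-np.sin(th)],[np.sin(th),np.cos(th)]])
g=lambda u,v,z:(Q.T@(wray("w16",100+u/2,v/2,z)[:2]-bed)*1000).round(1)
print("knob",g(393,308,.09),"keeper corners",g(179,270,.053),g(222,326,.053),"guide far",g(612,272,.053),"rod end",g(462,298,.043))
print("blade far/near mid",g(303,222,.032),g(306,388,.032),"wall in L/R",g(246,209,.036),g(359,209,.036),"plate",g(193,183,.01),g(604,183,.01))
E
```

```text
knob [-61.3  39.3] keeper corners [-73.5 -50.7] [-49.5 -33.8] guide far [-72.4 135.5] rod end [-60.6  73.3]
blade far/near mid [-93.6   1.4] [-16.1   0.8] wall in L/R [-99.  -23.5] [-98.9  26.8] plate [-112.   -52.7] [-111.6  144.5]
```

The knob reads rack y = 39.3 mm (home is 39) and the blade is centred to about 1 mm. I raise the arm for a final overview.

```bash
python3 -m handwheel '[[[-4,-4,-3],0,0],[[-5,-2,-2],0,0],[[-5,0,0],0,0],[[-5,0,0],0,0],[[0,0,0],0,0],[[0,0,0],0,0]]'; python3 - <<'E'
from h import *
import cv2
s=camera("scene")[:,:,::-1];t=camera("top")[:,:,::-1]
cv2.imwrite("pics/s17.png",s);cv2.imwrite("pics/t17.png",t)
t0=cv2.imread("pics/top0.png");
print("bowl/spatula diff",[int(cv2.absdiff(t0,np.ascontiguousarray(t))[y0:y1,x0:x1].mean()) for x0,x1,y0,y1 in((250,310,105,163),(290,365,95,165))])
E
```

```text
clock: 27.8
tool_pos: [0.4267, 0.1289, 0.225]
tcp_rot: [[0.145, 0.989, -0.0], [0.989, -0.145, -0.0], [-0.0, -0.0, -1.0]]
wrist_force: [0.3, -0.1, -0.4]
gripper_width: 0.0002
bowl/spatula diff [4, 4]
```

View pics/s17.png

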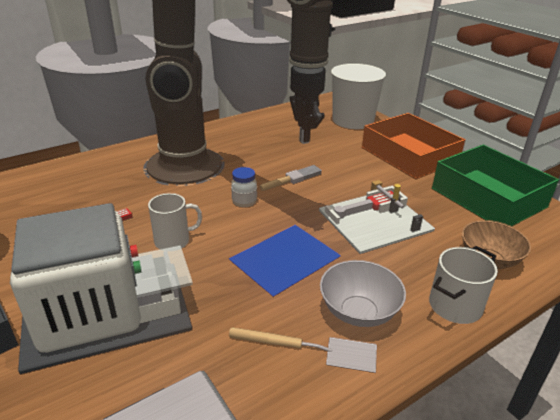

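View pics/t17.png

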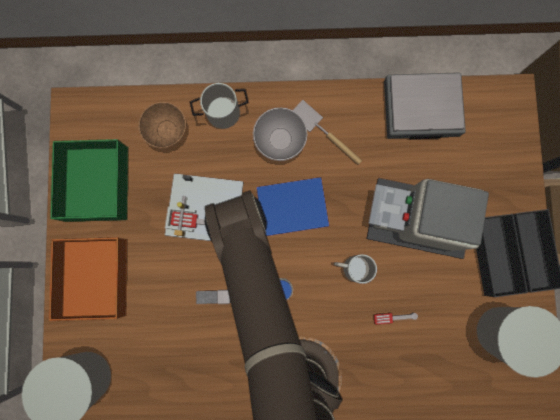

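The paddle lies in the rack with the bolt across it, the arm is clear, and the bowl and spatula have not moved. Handing in.

```bash
python3 -c "
from workcell import close_job
print(close_job())"
```

```text
the job is handed in; nothing more can be done
None
```

I finished every step and handed the job in at about 28 s of the 67 s allowed. `close_job` gives no verdict, so the result rests on my own checks.

**What I did**
- **Loosening:** I held the larger paddle by the blade and rocked it about 12° (0.2 rad) to each side. Sideways force stayed near 6 N.
- **Drawing out:** I pulled it straight out. The force readings along the pull stayed under about 4 N, so it was free.
- **Mat:** I laid it flat on the blue mat and let go. The press before release peaked at 33 N. I then picked it up again by the steel neck.
- **Rack:** I lowered it into the bay, where it touched down at the expected height, and let go.
- **Bolt:** I pushed the bolt until it stopped, with about 19 N at the end.

**Last checks**
- **Bolt:** the knob measured 39.3 mm across the rack, where fully home is 39 mm. The rod tip is in the keeper.
- **Paddle:** the blade is centred in the bay to about 1 mm across and about 1 mm along. I judged the foot's position only by eye, from the scene picture.
- **Bystanders:** the bowl and spatula look unmoved in the before-and-after top pictures.
- **Robot:** the arm is clear of everything, with no contact force.

**What disagreed**
- **Scene camera:** it read about 6 mm too far in x compared with the top and wrist cameras, so I did not use it for positions.
- **Wrist camera:** it read about 1.5 mm low sideways, and I corrected for that.
- **Bolt start:** before I touched it, the bolt seemed about 5 mm forward of fully drawn back.
- **Pads:** their positions could not be read directly. I inferred they were back from the rocking angle and the free pull.

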